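# Draw the support tube of a board test fixture out to its next hole

### The arm

A 6-joint arm with a two-finger parallel gripper is mounted at the origin on the work surface. World frame = base frame: x ahead of the robot, y to its left, z up, the work surface at z = 0. Lengths are in mm, angles in rad, forces in N, time in s.
With the tool pointing down it reaches from about 350 to 775 mm from the base axis. Payload 7.3 kg.
Tool frame: the origin (TCP) lies between the finger pads; the fingertips stand 22 mm ahead of it and the grasp point (between the pads) lies 3 mm ahead of it; z points along the fingers, x is the direction in which the jaws open and shut, and the axes are right-handed (so a half turn about z gives the same grasp; the last joint's range is limited). The gripper opens to 92 mm and grips with 3 to 60 N. Pads are 19 mm wide; open, the fingers measure 130 mm over their backs; the gripper's body (75 mm by 190 mm) begins 47 mm behind the grasp point.
Start: joints at [1.063, 0.342, 1.524, -0, 1.275, -0.146], TCP at [185.814, 491.036, 248.741] pointing down, gripper open.
Joint ranges: [-2.53, 2.53], [-0.77, 2.02], [0.04, 2.7], [-1, 4.14], [0.28, 2.66], [-3.11, 3.11]. Speed limits (rad/s): [2.57, 2.57, 3.14, 3.14, 3.14, 3.14].

### API

Orientations are given as [roll, pitch, yaw] about the fixed x, y, z axes, in that order (R = Rz(yaw) Ry(pitch) Rx(roll)).
In Python, from plant import * gives the robot as it stands. The module is installed in compiled form; this text tells all that it offers.
- The arm moves only by the shell command python3 -m handwheel 'ROWS' [OPENING]. ROWS is a JSON object of lists of equal length, an entry for each row: "translation": the shift along the world's x, y, z in units of 15 cm (1.0 is 15 cm), a list of three; "twist": the turn about the world's z in units of 90 degrees (1.0 is 90 degrees). In form: {"translation": [[tx, ty, tz], ...], "twist": [twist, ...]}. A call has exactly 8 rows; each row shifts and turns the pose as measured when the row begins; what a row does not reach is not made up. A row lasts 1/8 s, in which the tool goes at most 62.5 mm and 10.7 degrees, less where a joint would pass 70% of its speed; a pose out of reach is approached as far as the arm can. A call with a number of a shift or a turn outside -1 to 1 is refused whole. A call with a gripper value outside its range is refused whole. OPENING is the closure in counts, from 0 (fully open) to 255 (shut), set as the call begins (- or left out, the last holds). The fingers move at their own pace and stop on an object; the grip force is fixed at half the most. Time passes only in rows, so rows that do not move let the fingers close, or fill a call up. It gives the time, the measured TCP pose, the force and the opening at its end, in the units of the state.
- get_obs(): the state, without advancing time (a new reading comes with each control period).
- capture(name): name is "scene" or "top"; returns a dict with "img" (420x560x3 uint8, red, green, blue), "vertical_fov" (degrees; the focal length in pixels is half the picture's height over the tangent of half this angle, whatever the lens; pixels are square), "cx", "cy" (the principal point, pixels), "world_from_camera" (4x4, takes a point from camera to world coordinates). Camera axes: x right, y up, looking along -z (the intrinsics and any distortion apply to the point x, -y, -z); pixel columns grow to the right and rows downward; lengths in mm; the calibration is good to about 2 mm. A picture is of the moment at which its call begins. There is no depth.
- close_job(): hands the job in, once; it reports no verdict.
Trained networks look in the newest picture that a camera, given by its name, has taken for a name from the list of things; names that differ only in an ending like _2 or _b are one class to them, and where a whole thing is asked for, a point or a joint stands for the part that bears it (a point fixed in the world has none). Each returns a list of dicts, best first, with "score" (0 to 1); they miss things now and then, are a little off and sometimes report something else, mostly with a low value. They report only what shows in the picture. A call takes as long as a camera call.
- search_frame(camera, label): "position" ([x, y, z] in mm, in the coordinates of the camera as it stood for that picture, good to about 4 mm: the middle of the surface that is visible of it).
- spot_point(camera, label): "position" ([x, y, z] in mm, in the coordinates of the camera as it stood for that picture, good to about 4 mm: a listed point, or the origin of a listed thing).
The state is a dict: "time": time; "joint_positions": joint angles; "dq": joint speeds; "tau": joint torques, N m; "tool_pos": TCP position; "tcp_rot": TCP orientation; "contact_force": force on the tool from outside, world axes, zero at the start; "moment": the same for the moment, N m; "grip_width": finger opening in mm.
Only numpy, scipy, OpenCV 4.12 (cv2) and the standard library are available. Lean on these libraries where they do the work, as an engineer would, in place of code of your own. Each camera call takes 0.05 s, during which the arm holds its last target.

### The job

The telescoping support tube on the side of the clear test fixture has to reach out further for a longer board. Press in the sprung button that locks it, slide the tube outwards, away from the fixture, until the button pops out through the next hole by itself, and let go. Do not force the tube against the button, and leave everything else on the bench where it is.

Things in the scene. Friction and masses are not known exactly. Their poses are not given: they have to be found in the camera images.
- fixture: Fixed test fixture: clear box 200 x 160 x 90 mm (x, y, z), clamp tower on its -y half (to 290 mm high). Origin: centre of its underside on the bench, z up. A fixed 26 mm square steel bar runs out along its own +y from its +y side, 60 mm above the bench at x = 0; the sliding aluminium tube is over it.
- tube (a joint): How far the tube is drawn out along fixture +y, m. 0: locked in its present hole (1 mm play either way); end of travel 0.085. Its +x wall, 2 mm thick, has the holes, 16 mm across, seen as dark spots. The next hole meets the button after 40 to 64 mm: the spacing differs from tube to tube and must be felt. Freed, the tube drags with about 3 N.
- tube_end (a point): Moves with the tube: centre of the outer face of its end bracket, on the tube's axis. Tube 32 x 32 mm outside, 44 to 76 mm above the bench; at joint 0 it spans fixture y = 100 to 320 mm, with plain sides from 120 to 300 mm that can be gripped across x. Bracket 60 mm wide (x), top 112 mm above the bench, y = 317 to 355 mm.
- button (a joint): How far the button is pressed in, m: 0 fully out, locking the tube; 0.0075 flush with the tube's side; about 0.009 riding under the tube's wall; 0.012 at its stop. Spring: 2 N at first, 3.5 N flush and under the wall. The tube must not be pushed against the button with more than 14 N.
- button_tip (a point): Tip of the round-nosed steel button, 14 mm thick, standing 7.5 mm out of the tube's +x side (fixture x = 23.5, y = 190, z = 60 mm). It stays on the bar as the tube slides. Pinching the tube across x at the button presses it flush and holds the tube; drawing then (with 6 to 12 N) tucks its nose under the wall within 10 mm, and it springs out at the next hole if nothing covers that.
- board_a: Loose green circuit board 85 x 30 mm, 10 mm high, on a red pad; origin under its centre. Leave alone.
- board_b: Another like board_a. Leave alone.
- board_c: Another like board_a. Leave alone.
- board_nest: Loose green circuit board 100 x 36 mm lying on top of the fixture's box. Leave alone.
- screwdriver: Loose screwdriver, 160 mm, lying on the bench along the tube on the button's side. Leave alone.
- tape: Loose tape roll, 64 mm across, 18 mm high, lying on the other side of the tube. Leave alone.
- cup: Loose steel cup, 72 mm across, 85 mm high. Leave alone.

How it is judged:
By the outcome, as a careful person would: the job done as asked, in the order asked, and still so for the second after the job is handed in, with the robot touching nothing.
It also fails if it takes over 45 s, if anything falls off the work surface, if the arm or the gripper's body presses on something with over 40 N, if the wrist force passes 120 N, or if a joint passes its speed limit or range.

## Working session

There is one attempt and no reset: what is moved stays moved. The work goes in short steps, Python scripts to look and compute and a shell command to move; the robot and the scene stay as the last step left them, time stands still between calls to the robot, and variables do not carry over. Pictures are saved under pics/ and viewed, and the job is handed in when it is done.

```bash
mkdir -p pics; cat > h.py <<'E'
from plant import *
import numpy as np, cv2
def cap(n,f):
    c=capture(n); cv2.imwrite('pics/'+f,c['img'][:,:,::-1]); return c
def find(c,cam,label,fn):
    out=[]
    for d in fn(cam,label)[:2]:
        p=c['world_from_camera']@np.append(d['position'],1)
        out.append((np.round(p[:3],1).tolist(),round(d['score'],2)))
    return out
E
python3 - <<'E'
from h import *
for n in('scene','top'):
    c=cap(n,n+'1.png')
    print(n,c['vertical_fov'],c['cx'],c['cy'],np.round(c['world_from_camera'],3).tolist(),[k for k in c])
    for l in('fixture','tube_end','button_tip'):
        print(l,find(c,n,l,spot_point))
    
o=get_obs();print(o)
E
```

```text
scene 45.05058747922064 277.36351168103266 207.80120976570814 [[-0.628, -0.614, 0.478, 1235.999], [0.778, -0.482, 0.403, 609.097], [-0.017, 0.625, 0.781, 1263.066], [0.0, 0.0, 0.0, 1.0]] ['img', 'vertical_fov', 'cx', 'cy', 'world_from_camera']
fixture [([488.7, -176.4, 3.4], 0.7)]
tube_end [([517.9, 145.4, 54.8], 0.8)]
button_tip [([497.8, -152.2, 89.1], 0.28)]
top 48.934906802139764 273.8997290576828 205.7599419915767 [[-0.022, 0.996, -0.081, 408.325], [-1.0, -0.021, 0.016, -2.379], [0.015, 0.081, 0.997, 1544.169], [0.0, 0.0, 0.0, 1.0]] ['img', 'vertical_fov', 'cx', 'cy', 'world_from_camera']
fixture [([491.1, -180.1, -2.1], 0.82)]
tube_end [([516.1, 146.3, 59.6], 0.62)]
button_tip [([636.4, 44.7, -1.1], 0.58)]
{'time': 0.4, 'joint_positions': array([ 1.06298734e+00,  3.42123400e-01,  1.52420720e+00, -4.75838121e-06,
        1.27540600e+00, -1.45986792e-01]), 'dq': array([ 0.00033685, -0.00066119, -0.00127264,  0.00095338, -0.00192349,
        0.00041192]), 'tau': array([-3.74351430e-04, -4.30710375e+01, -2.44194567e+01,  7.17379362e-02,
        5.01968258e-02, -5.98683232e-05]), 'tool_pos': array([185.79835694, 490.99161655, 248.63893604]), 'tcp_rot': array([-3.14157622e+00,  1.43077990e-04,  1.20897552e+00]), 'contact_force': array([ 0.64419409, -0.44843798,  0.2754359 ]), 'moment': array([-0.02319909, -0.02551884,  0.01112676]), 'grip_width': 91.78041723754086}
```

View pics/scene1.png

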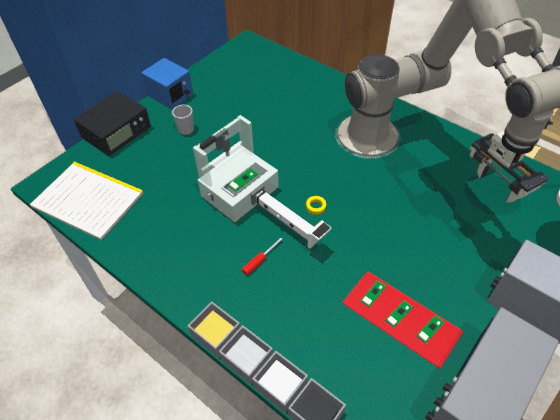

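View pics/top1.png

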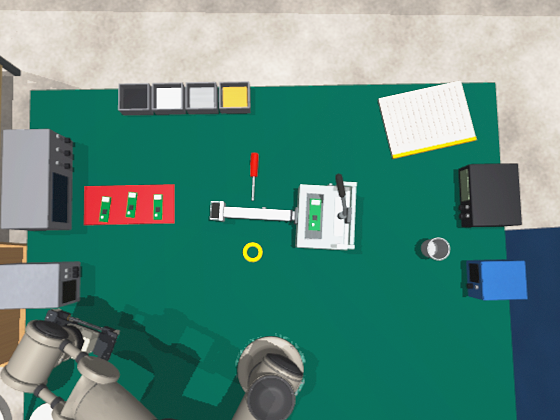

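```bash
python3 - <<'E'
import cv2
a=cv2.imread('pics/top1.png')[140:265,200:365]; cv2.imwrite('pics/topz.png',cv2.resize(a,None,fx=4.8,fy=4.8,interpolation=cv2.INTER_CUBIC))
a=cv2.imread('pics/scene1.png')[110:280,190:340]; cv2.imwrite('pics/scz.png',cv2.resize(a,None,fx=3.5,fy=3.5,interpolation=cv2.INTER_CUBIC))
E
```

```text
(no output)
```

View pics/topz.png

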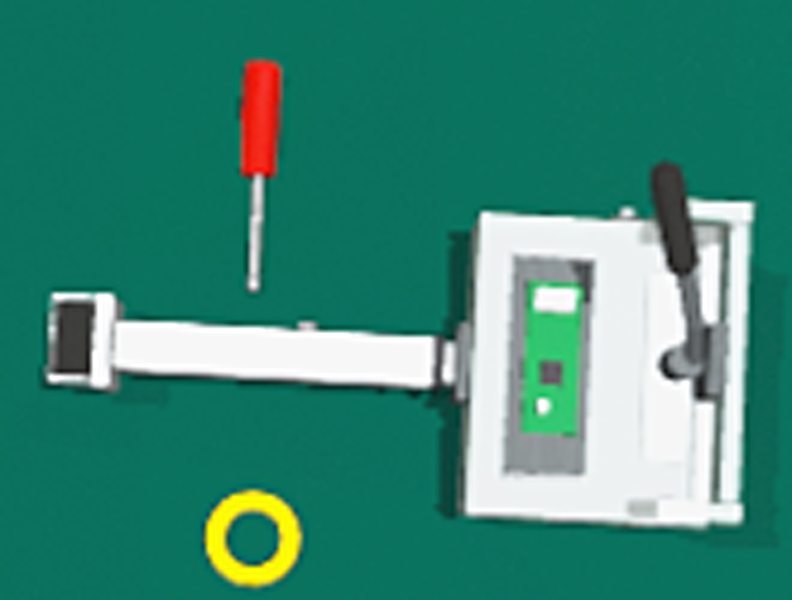

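View pics/scz.png

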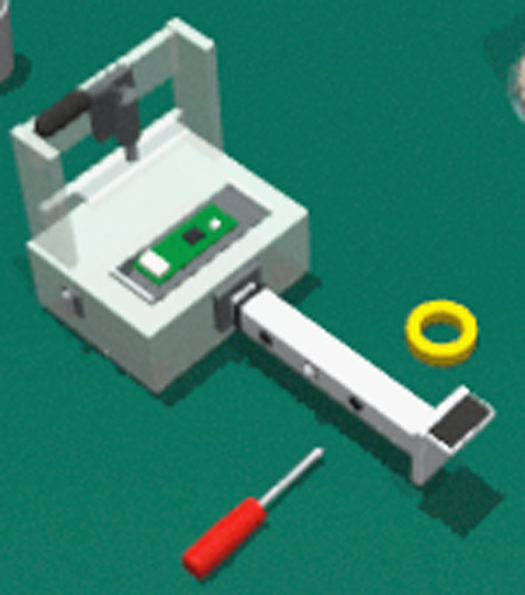

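```bash
cat >> h.py <<'E'
def ray(c,u,v):
    f=210/np.tan(np.radians(c['vertical_fov']/2))
    W=c['world_from_camera'];d=W[:3,:3]@np.array([(u-c['cx'])/f,-(v-c['cy'])/f,-1]);return W[:3,3],d
def atz(c,u,v,z):
    o,d=ray(c,u,v);return o+d*(z-o[2])/d[2]
def tri(r1,r2):
    (o1,d1),(o2,d2)=r1,r2
    s=np.linalg.lstsq(np.c_[d1,-d2],o2-o1,rcond=None)[0]
    a=o1+d1*s[0];b=o2+d2*s[1];return (a+b)/2,np.linalg.norm(a-b)
E
python3 - <<'E'
from h import *
t=capture('top');s=capture('scene')
T=lambda x,y:(200+x/4.8-.4,140+y/4.8-.4)
S=lambda x,y:(190+x/3.5-.35,110+y/3.5-.35)
for n,p,z in [('tubeL+',(116,320),76),('tubeL-',(113,370),76),('tubeR+',(437,337),76),('tubeR-',(435,388),76),
 ('button',(307,325),60),('br',(50,296),112),('br',(45,382),112),('br',(118,388),112),('box',(480,212),90),('box',(467,514),90),('drv tip',(253,290),5),('drv end',(262,62),10),('tape',(253,538),18)]:
    print(n,np.round(atz(t,*T(*p),z),1))
for n,p,z in [('tubeR-',(262,288),76),('btn',(311,370),60),('hole',(265,337),60),('hole',(356,403),60),('drvtip',(320,452),5)]:
    print('S',n,np.round(atz(s,*S(*p),z),1))
print(tri(ray(t,*T(307,325)),ray(s,*S(311,370))))
for n,c in(('top',t),('scene',s)):
    for l in('fixture','tube_end','button_tip','tube','button','screwdriver','tape'):
        print(n,l,find(c,n,l,spot_point),find(c,n,l,search_frame))
E
```

```text
tubeL+ [529.3 133.4  76. ]
tubeL- [496.1 135.8  76. ]
tubeR+ [513.6 -79.5  76. ]
tubeR- [479.7 -77.4  76. ]
button [524.6   6.8  60. ]
br [542.9 172.5 112. ]
br [487.2 176.4 112. ]
br [482.3 129.3 112. ]
box [ 594.9 -109.3   90. ]
box [396.  -95.6  90. ]
drv tip [554.2  44.3   5. ]
drv end [714.1  34.9  10. ]
tape [382.3  47.   18. ]
S tubeR- [485.2 -73.4  76. ]
S btn [520.2   9.8  60. ]
S hole [516.6 -44.6  60. ]
S hole [524.1  61.9  60. ]
S drvtip [552.7  44.9   5. ]
(array([522.91978437,   8.80857621,  62.19369034]), np.float64(5.076175788929416))
top fixture [([490.3, -180.5, 0.4], 0.63)] [([501.1, -172.4, 87.0], 0.63)]
top tube_end [([513.6, 148.7, 59.4], 0.66)] [([507.5, 69.6, 74.2], 0.57)]
top button_tip [] [([539.5, 362.8, 16.3], 0.59)]Traceback (most recent call last):
  File "<stdin>", line 13, in <module>
  File "h.py", line 7, in find
    for d in fn(cam,label)[:2]:
             ~~^^^^^^^^^^^
ValueError: it knows: board, board_nest, button_tip, cup, fixture, screwdriver, tape, tube_end
```

```bash
python3 -m handwheel '{"translation": [[0.2,-0.3,0],[0.2,-0.3,0],[0.2,-0.3,0],[0.2,-0.3,0],[0.2,-0.3,0],[0.2,-0.3,0],[0.2,-0.3,0],[0.2,-0.3,0]], "twist": [-0.09,-0.09,-0.09,-0.09,-0.09,-0.09,-0.09,-0.09]}' 0
```

```text
time: 1.8
tool_pos: [430.2, 122.5, 249.8]
tcp_rot: [-3.141, -0.006, 0.049]
contact_force: [0.9, 1.2, 0.7]
grip_width: 92.0
```

```bash
python3 -m handwheel '{"translation": [[0.08,-0.127,-0.1],[0.08,-0.127,-0.1],[0.08,-0.127,-0.1],[0.08,-0.127,-0.1],[0.08,-0.127,-0.1],[0.08,-0.127,-0.1],[0,0,-0.1],[0,0,0]], "twist": [-0.013,-0.013,-0.013,-0.013,-0.013,-0.013,0,0]}' 0
python3 - <<'E'
from h import *
for n in('scene','top'):
    c=cap(n,n+'2.png')
    a=c['img'][:,:,::-1]
    a=a[130:260,190:350]; cv2.imwrite('pics/%sz2.png'%n,cv2.resize(a,None,fx=4.6,fy=4.6,interpolation=cv2.INTER_CUBIC))
print(get_obs()['tool_pos'],get_obs()['tcp_rot'])
E
```

```text
time: 2.8
tool_pos: [507.1, -0.1, 142.3]
tcp_rot: [-3.141, -0.01, -0.087]
contact_force: [-0.3, -0.3, -0.3]
grip_width: 91.9
[5.07887940e+02 4.08612254e-02 1.43561301e+02] [ 3.14158047 -0.01266491 -0.08613678]
```

View pics/scenez2.png

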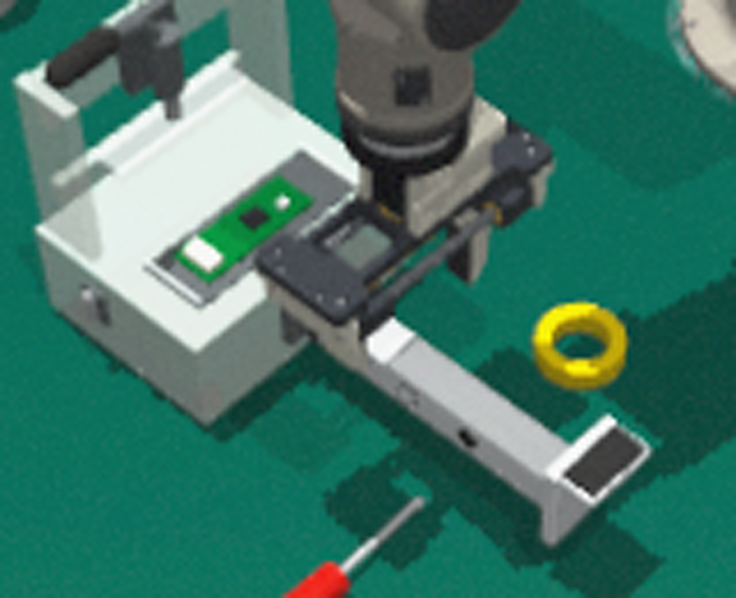

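View pics/topz2.png

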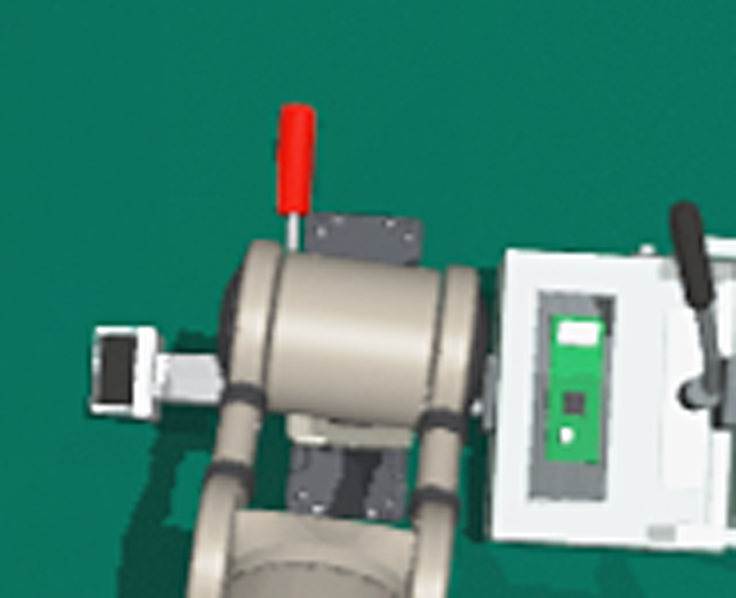

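```bash
python3 -m handwheel '{"translation": [[-0.02,0.03,0],[-0.017,0.03,0],[0,0,-0.105],[0,0,-0.105],[0,0,-0.105],[0,0,-0.105],[0,0,-0.105],[0,0,0]], "twist": [0.005,0.005,0,0,0,0,0,0]}' 0
python3 - <<'E'
from h import *
c=cap('scene','s3.png')
a=c['img'][:,:,::-1]
a=a[130:260,190:350]; cv2.imwrite('pics/s3z.png',cv2.resize(a,None,fx=4.6,fy=4.6,interpolation=cv2.INTER_CUBIC))
print(get_obs()['tool_pos'],get_obs()['tcp_rot'])
E
```

```text
time: 3.9
tool_pos: [502.7, 13.1, 67.5]
tcp_rot: [3.141, -0.021, -0.063]
contact_force: [-0.0, -0.2, 0.3]
grip_width: 91.4
[503.31423873  12.98084156  68.17866721] [ 3.14131403 -0.02281184 -0.06308402]
```

View pics/s3z.png

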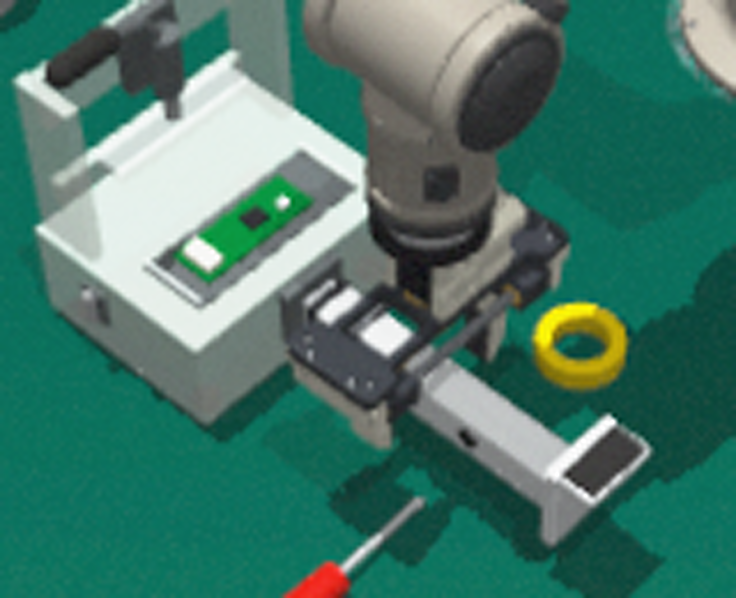

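```bash
python3 - <<'E'
from h import *
s=capture('scene')
for u,v in((358,432),(390,447),(374,441)):
    print(np.round(atz(s,190+u/4.6-.4,130+v/4.6-.4,46),1))
print(np.round(atz(s,190+408/4.6-.4,130+393/4.6-.4,60),1))
E
```

```text
[556.6  -3.9  46. ]
[553.1  20.2  46. ]
[555.7   8.9  46. ]
[519.6   8.5  60. ]
```

```bash
python3 -m handwheel '{"translation": [[0,-0.011,-0.014],[0,-0.011,-0.014],[0,0,0],[0,0,0],[0,0,0],[0,0,0],[0,0,0],[0,0,0]], "twist": [-0.003,-0.003,0,0,0,0,0,0]}' 130
python3 - <<'E'
from h import *
for n in ('scene',):
    c=cap(n,n+'4.png')
    a=c['img'][:,:,::-1]
    a=a[160:260,220:340]; cv2.imwrite('pics/s4z.png',cv2.resize(a,None,fx=6,fy=6,interpolation=cv2.INTER_CUBIC))
print(get_obs()['tool_pos'],get_obs()['tcp_rot'],get_obs()['contact_force'])
E
```

```text
time: 5.0
tool_pos: [505.3, 9.2, 66.1]
tcp_rot: [3.141, -0.029, -0.073]
contact_force: [0.6, 0.4, 0.2]
grip_width: 45.0
[505.32274765   9.21720798  66.13233308] [ 3.14102344 -0.02863373 -0.07318978] [ 0.8085331  -0.24675585 -0.2956638 ]
```

View pics/s4z.png

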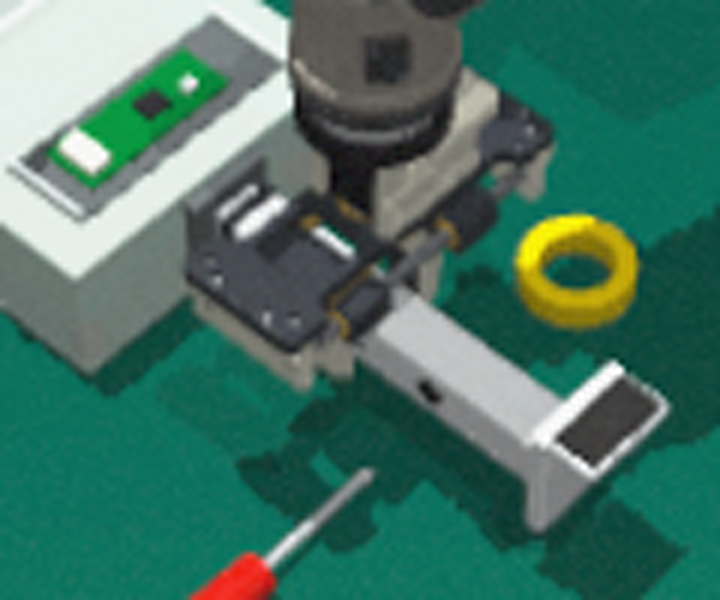

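```bash
python3 -m handwheel '{"translation": [[-0.013,0.001,-0.013],[0,0,-0.01],[0,0,0],[0,0,0],[0,0,0],[0,0,0],[0,0,0],[0,0,0]], "twist": [0,0,0,0,0,0,0,0]}' 155
python3 - <<'E'
from h import *
o=get_obs()
print(o['tool_pos'],o['tcp_rot'],o['contact_force'],o['moment'],o['grip_width'])
E
```

```text
time: 6.05
tool_pos: [505.6, 9.1, 63.5]
tcp_rot: [3.141, -0.034, -0.073]
contact_force: [2.2, 0.4, 1.3]
grip_width: 36.1
[505.6006618    9.09956527  63.47609484] [ 3.14079606 -0.03429688 -0.07330427] [2.2327489  0.39773659 1.2861347 ] [-0.10159601 -0.36049065  0.01455467] 36.056386956264056
```

```bash
python3 -m handwheel '{"translation": [[-0.003,0,0],[0,0,0],[0,0,0],[0,0,0],[0,0,0],[0,0,0],[0,0,0],[0,0,0]], "twist": [0,0,0,0,0,0,0,0]}' 255
python3 - <<'E'
from h import *
o=get_obs()
print(o['tool_pos'],o['tcp_rot'],o['contact_force'],o['moment'],o['grip_width'])
E
```

```text
time: 7.05
tool_pos: [504.6, 9.1, 63.4]
tcp_rot: [3.141, -0.032, -0.073]
contact_force: [3.4, -0.2, 2.0]
grip_width: 32.6
[504.55815306   9.14034875  63.387013  ] [ 3.14088949 -0.03236827 -0.07337497] [ 3.40399834 -0.23191487  1.98861422] [-0.06892428  0.18065103  0.01870732] 32.637634017517684
```

```bash
python3 -m handwheel '{"translation": [[0,0.003,0],[0,0.003,0],[0,0.003,0],[0,0.003,0],[0,0.003,0],[0,0.003,0],[0,0.003,0],[0,0.003,0]], "twist": [0,0,0,0,0,0,0,0]}'
python3 - <<'E'
from h import *
o=get_obs()
print(o['tool_pos'],o['tcp_rot'],o['contact_force'],o['moment'],o['grip_width'])
E
```

```text
time: 8.05
tool_pos: [504.6, 9.3, 63.4]
tcp_rot: [3.137, -0.032, -0.074]
contact_force: [3.8, -4.3, 1.5]
grip_width: 32.4
[504.58080469   9.30916879  63.3921238 ] [ 3.13650717 -0.03241014 -0.07443255] [ 3.82756561 -4.299672    1.48242331] [-0.56957845  0.30069513 -0.10282417] 32.421255935030175
```

```bash
python3 -m handwheel '{"translation": [[0,0.005,0],[0,0.005,0],[0,0.005,0],[0,0.006,0],[0,0.006,0],[0,0.006,0],[0,0.006,0],[0,0.006,0]], "twist": [0,0,0,0,0,0,0,0]}'
python3 - <<'E'
from h import *
o=get_obs()
print(o['tool_pos'],o['tcp_rot'],o['contact_force'],o['moment'],o['grip_width'])
E
```

```text
time: 9.05
tool_pos: [504.8, 11.3, 63.4]
tcp_rot: [3.131, -0.033, -0.077]
contact_force: [3.4, -4.6, 0.6]
grip_width: 32.5
[504.78173613  11.30911067  63.43580988] [ 3.13095292 -0.03274394 -0.07701735] [ 3.35572456 -4.60919535  0.58716222] [-0.5864576   0.27773561 -0.14536441] 32.498056450336726
```

```bash
python3 -m handwheel '{"translation": [[0,0.007,0],[0,0.007,0],[0,0.007,0],[0,0.007,0],[0,0.007,0],[0,0.007,0],[0,0.007,0],[0,0.007,0]], "twist": [0,0,0,0,0,0,0,0]}'
python3 - <<'E'
from h import *
o=get_obs()
print(o['tool_pos'],o['tcp_rot'],o['contact_force'],o['moment'],o['grip_width'])
E
```

```text
time: 10.05
tool_pos: [504.9, 13.5, 63.4]
tcp_rot: [3.124, -0.033, -0.08]
contact_force: [4.3, -7.4, 1.2]
grip_width: 32.5
[504.91647919  13.51302938  63.42028129] [ 3.12371633 -0.03267441 -0.08006107] [ 4.34864593 -7.38737028  1.24256725] [-0.97434535  0.32493131 -0.20238477] 32.47044227350138
```

```bash
python3 - <<'E'
from h import *
c=cap('scene','s5.png')
a=c['img'][:,:,::-1]
a=a[160:260,220:340]; cv2.imwrite('pics/s5z.png',cv2.resize(a,None,fx=6,fy=6,interpolation=cv2.INTER_CUBIC))
b=cv2.imread('pics/scene4.png')
f=lambda i: cv2.cvtColor(i,cv2.COLOR_BGR2GRAY).astype(np.float32)[205:262,294:336]
print(cv2.phaseCorrelate(f(b),f(np.ascontiguousarray(c['img'][:,:,::-1]))))
f0=atz(c,320,235,90); f1=atz(c,321,235,90); f2=atz(c,320,236,90); print(f1-f0,f2-f0)
E
```

```text
((1.1060778720881927, 0.622794512791625), 0.9946299980304859)
[-1.75465469  2.22761245  0.        ] [2.82254011 2.04348793 0.        ]
```

View pics/s5z.png

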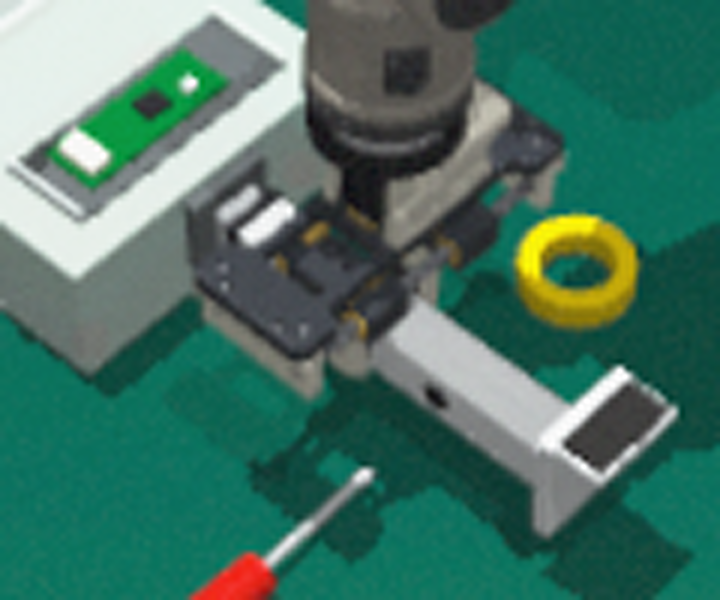

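```bash
python3 -m handwheel '{"translation": [[0,0.008,0],[0,0.008,0],[0,0.008,0],[0,0.008,0],[0,0.008,0],[0,0.008,0],[0,0.008,0],[0,0.008,0]], "twist": [0.001,0.001,0.001,0.001,0,0,0,0]}'
python3 - <<'E'
from h import *
o=get_obs()
print(o['tool_pos'],o['tcp_rot'],o['contact_force'],o['moment'],o['grip_width'])
E
```

```text
time: 11.1
tool_pos: [504.9, 14.0, 63.4]
tcp_rot: [3.114, -0.032, -0.081]
contact_force: [3.3, -9.5, 0.9]
grip_width: 32.4
[504.92995658  13.98089182  63.39275429] [ 3.11418941 -0.03206623 -0.08088474] [ 3.27600035 -9.53280301  0.86951234] [-0.99230752  0.34270461 -0.22954559] 32.43567156944457
```

```bash
python3 -m handwheel '{"translation": [[0,0.008,0],[0,0.008,0],[0,0.009,0],[0,0.009,0],[0,0.009,0],[0,0.009,0],[0,0.009,0],[0,0.009,0]], "twist": [0.001,0.001,0.001,0.001,0,0,0,0]}'
python3 - <<'E'
from h import *
o=get_obs()
print(o['tool_pos'],o['tcp_rot'],o['contact_force'],o['moment'],o['grip_width'])
c=cap('scene','s6.png')
b=cv2.imread('pics/scene4.png')
f=lambda i: cv2.cvtColor(i,cv2.COLOR_BGR2GRAY).astype(np.float32)[205:262,294:336]
p=cv2.phaseCorrelate(f(b),f(np.ascontiguousarray(c['img'][:,:,::-1])))[0]
print(p[0]*2.23+p[1]*2.04)
E
```

```text
time: 12.1
tool_pos: [505.0, 14.8, 63.4]
tcp_rot: [3.104, -0.032, -0.081]
contact_force: [2.6, -7.6, 0.4]
grip_width: 32.6
[504.99931744  14.76041561  63.3843829 ] [ 3.10371496 -0.0315987  -0.0809741 ] [ 2.580065   -7.58811757  0.35251734] [-0.87873089  0.29066893 -0.23499177] 32.56212042241004
4.129496263477333
```

```bash
python3 -m handwheel '{"translation": [[0,0.009,0],[0,0.009,0],[0,0.009,0],[0,0.009,0],[0,0.009,0],[0,0.009,0],[0,0.009,0],[0,0.009,0]], "twist": [0.001,0.001,0.001,0.001,0,0,0,0]}'
python3 - <<'E'
from h import *
o=get_obs()
print(o['tool_pos'],o['tcp_rot'],o['contact_force'],o['moment'],o['grip_width'])
c=cap('scene','s7.png')
b=cv2.imread('pics/scene4.png')
f=lambda i: cv2.cvtColor(i,cv2.COLOR_BGR2GRAY).astype(np.float32)[205:262,294:336]
p=cv2.phaseCorrelate(f(b),f(np.ascontiguousarray(c['img'][:,:,::-1])))[0]
print(p[0]*2.23+p[1]*2.04)
E
```

```text
time: 13.15
tool_pos: [505.4, 20.0, 63.4]
tcp_rot: [3.099, -0.032, -0.082]
contact_force: [3.2, -5.4, 1.6]
grip_width: 32.3
[505.40404569  19.98226452  63.36503047] [ 3.09895008 -0.03199432 -0.08154512] [ 3.23591973 -5.35223234  1.60477277] [-0.43575499  0.20772536 -0.1489336 ] 32.320479168810095
1.5427672296194102
```

```bash
python3 - <<'E'
import cv2,numpy as np
x=cv2.imread('pics/scene4.png')[160:260,250:340];y=cv2.imread('pics/s7.png')[160:260,250:340]
cv2.imwrite('pics/s7z.png',np.vstack([cv2.resize(i,None,fx=6,fy=3*1,interpolation=cv2.INTER_CUBIC) if 0 else cv2.resize(i,None,fx=3,fy=3,interpolation=cv2.INTER_CUBIC) for i in(x,y)]))
E
```

```text
(no output)
```

View pics/s7z.png

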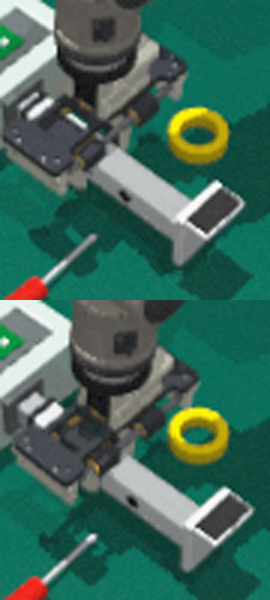

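```bash
python3 -m handwheel '{"translation": [[0,0.012,0],[0.001,0.018,0],[0.001,0.024,0],[0.001,0.026,0],[0.001,0.026,0],[0.001,0.024,0],[0.001,0.018,0],[0,0,0]], "twist": [0.001,0.001,0.001,0.001,0,0,0,0]}'
python3 - <<'E'
from h import *
o=get_obs()
print(o['tool_pos'],o['tcp_rot'],o['contact_force'],o['moment'],o['grip_width'])
c=cap('scene','s8.png')
cv2.imwrite('pics/s8z.png',cv2.resize(c['img'][160:270,220:350,::-1],None,fx=5,fy=5,interpolation=cv2.INTER_CUBIC))
E
```

```text
time: 14.2
tool_pos: [506.9, 39.0, 63.4]
tcp_rot: [3.097, -0.033, -0.082]
contact_force: [4.0, 1.8, 2.6]
grip_width: 32.2
[506.85655075  38.96981408  63.36382991] [ 3.09671495 -0.0325082  -0.08177531] [3.97531658 1.79206762 2.63923764] [ 0.58080522  0.19678664 -0.03278801] 32.164267172133954
```

View pics/s8z.png

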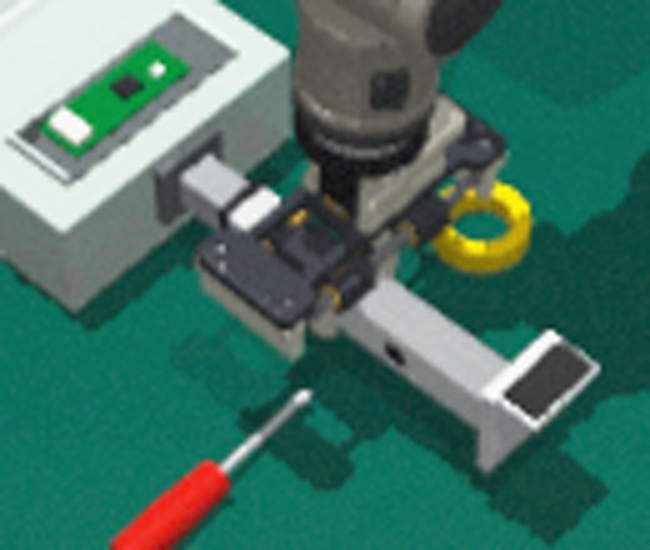

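```bash
python3 -m handwheel '{"translation": [[0,0.01,0],[0,0.012,0],[0.001,0.012,0],[0.001,0.012,0],[0.001,0.012,0],[0,0.01,0],[0,0.008,0],[0,0.008,0]], "twist": [0.001,0.001,0.001,0.001,0.001,0,0,0]}'
python3 - <<'E'
from h import *
o=get_obs()
print(o['tool_pos'],o['tcp_rot'],o['contact_force'],o['moment'],o['grip_width'])
E
```

```text
time: 15.25
tool_pos: [507.5, 47.4, 63.4]
tcp_rot: [3.093, -0.033, -0.079]
contact_force: [3.9, -4.6, 0.7]
grip_width: 32.4
[507.49398658  47.42678466  63.36570378] [ 3.09258062 -0.03251203 -0.07856925] [ 3.88987667 -4.59873242  0.66173669] [-0.3468598   0.19768357 -0.28434733] 32.35028319020883
```

```bash
python3 -m handwheel '{"translation": [[0,0.008,0],[0,0.008,0],[0.001,0.008,0],[0,0.008,0],[0.001,0.008,0],[0,0.008,0],[0,0.008,0],[0,0.008,0]], "twist": [0,0,0,0,0,0,0,0]}'
python3 - <<'E'
from h import *
o=get_obs()
print(o['tool_pos'],o['tcp_rot'],o['contact_force'],o['moment'],o['grip_width'])
E
```

```text
time: 16.25
tool_pos: [507.9, 52.4, 63.4]
tcp_rot: [3.087, -0.032, -0.081]
contact_force: [3.6, -4.5, 0.4]
grip_width: 32.5
[507.90307789  52.39510002  63.36742449] [ 3.08724107 -0.03223778 -0.08124765] [ 3.5705067  -4.51589639  0.40084209] [-0.414931    0.22730667 -0.14354476] 32.53668047657809
```

```bash
python3 -m handwheel '{"translation": [[0,0.008,0],[0,0.008,0],[0.001,0.008,0],[0,0.008,0],[0.001,0.008,0],[0,0.008,0],[0,0.008,0],[0,0.008,0]], "twist": [0,0,0,0,0,0,0,0]}'
python3 - <<'E'
from h import *
o=get_obs()
print(o['tool_pos'],o['tcp_rot'],o['contact_force'],o['moment'],o['grip_width'])
c=cap('scene','s9.png')
cv2.imwrite('pics/s9z.png',cv2.resize(c['img'][160:270,220:350,::-1],None,fx=5,fy=5,interpolation=cv2.INTER_CUBIC))
E
```

```text
time: 17.25
tool_pos: [508.3, 57.9, 63.4]
tcp_rot: [3.082, -0.032, -0.083]
contact_force: [3.6, -2.5, 0.5]
grip_width: 32.2
[508.32589614  57.92600558  63.35986159] [ 3.0822687  -0.03209271 -0.08253469] [ 3.62357417 -2.5088179   0.53441024] [-0.04508837  0.13997637 -0.0992161 ] 32.17368418945881
```

View pics/s9z.png

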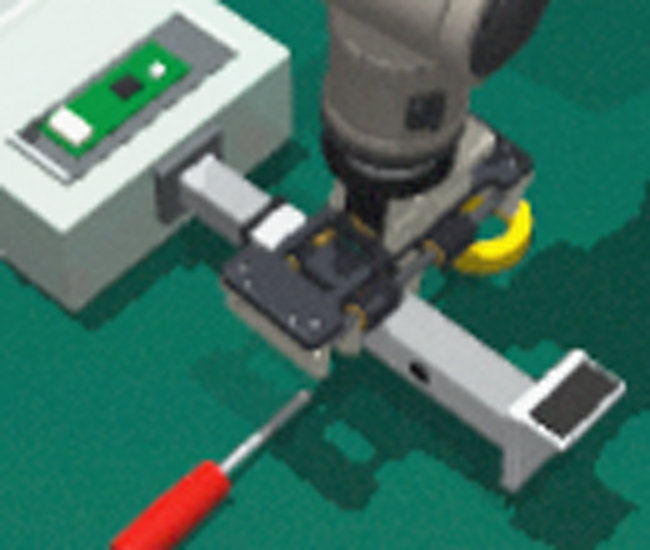

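```bash
python3 -m handwheel '{"translation": [[0,0.007,0],[0,0.007,0],[0.001,0.007,0],[0,0.007,0],[0,0.007,0],[0,0.007,0],[0,0.007,0],[0,0.007,0]], "twist": [0.001,0.001,0.001,0,0,0,0,0]}'
python3 - <<'E'
from h import *
o=get_obs()
print(o['tool_pos'],o['tcp_rot'],o['contact_force'],o['moment'],o['grip_width'])
E
```

```text
time: 18.3
tool_pos: [508.8, 64.9, 63.4]
tcp_rot: [3.08, -0.033, -0.078]
contact_force: [4.1, -9.6, 0.5]
grip_width: 32.6
[508.84345837  64.92162762  63.36219835] [ 3.07971051 -0.03257757 -0.07831175] [ 4.12436136 -9.56573261  0.48084965] [-1.03016935  0.11163815 -0.39287787] 32.56160030197009
```

```bash
python3 -m handwheel '{"translation": [[0,0,0],[0,0,0],[0,0,0],[0,0,0],[0,0,0],[0,0,0],[0,0,0],[0,0,0]], "twist": [0,0,0,0,0,0,0,0]}'
python3 - <<'E'
from h import *
o=get_obs()
print(o['tool_pos'],o['tcp_rot'],o['contact_force'],o['moment'],o['grip_width'])
c=cap('scene','s10.png')
cv2.imwrite('pics/s10z.png',cv2.resize(c['img'][170:240,235:315,::-1],None,fx=8,fy=8,interpolation=cv2.INTER_CUBIC))
E
```

```text
time: 19.3
tool_pos: [508.8, 64.7, 63.3]
tcp_rot: [3.079, -0.032, -0.079]
contact_force: [4.1, -3.5, 0.8]
grip_width: 32.3
[508.82629006  64.65779539  63.34746384] [ 3.0793388  -0.03245004 -0.07875671] [ 4.09609159 -3.48218874  0.75947886] [ 0.05856     0.08649589 -0.32817452] 32.27506332934959
```

View pics/s10z.png

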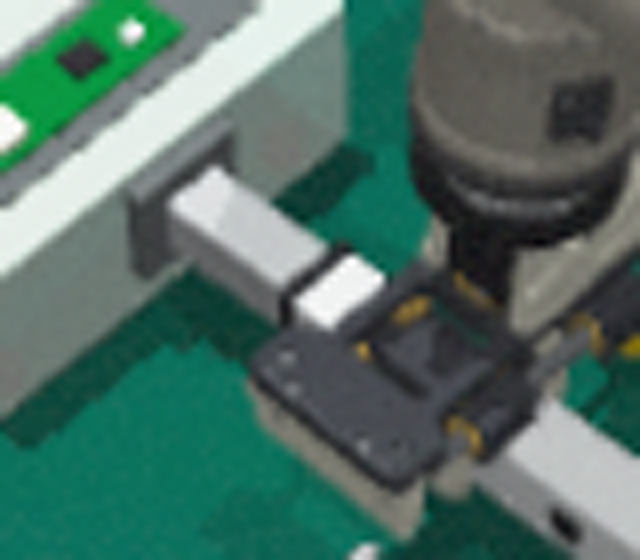

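```bash
python3 -m handwheel '{"translation": [[0,0,0],[0,0,0],[0,0,0],[0,0,0],[0,0,0],[0,0,0],[0,0,0],[0,0,0]], "twist": [0,0,0,0,0,0,0,0]}' 0
python3 -m handwheel '{"translation": [[0,0,0.1],[0,0,0.2],[0,0,0.25],[0,0,0.25],[0,0,0.25],[0,0,0.2],[0,0,0],[0,0,0]], "twist": [0,0,0,0,0,0,0,0]}' 0
python3 - <<'E'
from h import *
c=cap('scene','s11.png')
cv2.imwrite('pics/s11z.png',cv2.resize(c['img'][160:270,220:350,::-1],None,fx=5,fy=5,interpolation=cv2.INTER_CUBIC))
E
```

```text
time: 20.35
tool_pos: [506.1, 65.5, 62.2]
tcp_rot: [3.079, -0.027, -0.076]
contact_force: [0.3, 0.7, -0.5]
grip_width: 91.7
time: 21.35
tool_pos: [504.6, 65.6, 262.2]
tcp_rot: [3.08, -0.032, -0.076]
contact_force: [-1.4, 0.2, -0.3]
grip_width: 91.6
```

View pics/s11z.png

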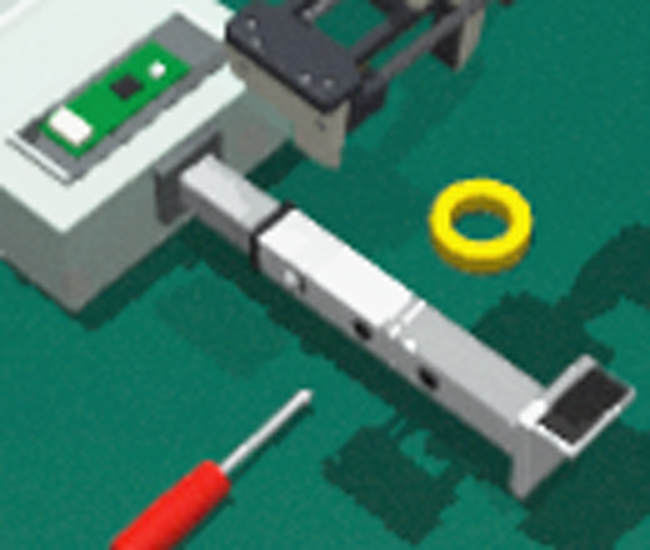

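```bash
python3 - <<'E'
from h import *
x=cv2.imread('pics/scene1.png')[200:232,262:295];c=cap('top','t11.png');y=cv2.imread('pics/s11.png')[200:232,262:295]
z=c['img'][190:225,245:285,::-1];w=cv2.imread('pics/top1.png')[190:225,245:285]
r=lambda i:cv2.resize(i,(380,280),interpolation=cv2.INTER_CUBIC)
cv2.imwrite('pics/cmp.png',np.vstack([np.hstack([r(x),r(y)]),np.hstack([r(w),r(np.ascontiguousarray(z))])]))
E
```

```text
(no output)
```

View pics/cmp.png

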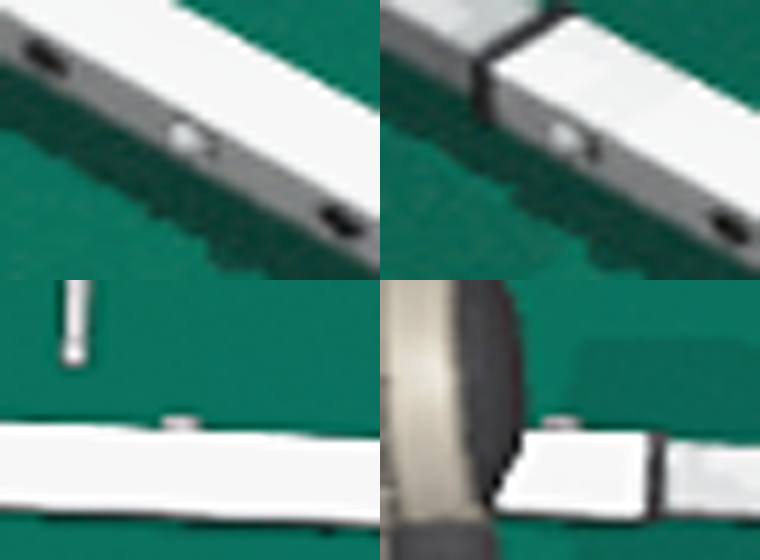

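The side-by-side pictures show the button standing out of the next hole as far as it did at the start, in both views. The robot is clear and touching nothing, so I am handing the job in.

```bash
python3 -c "
from plant import *
print(close_job())"
```

```text
the job is handed in; nothing more can be done
None
```

The tube is drawn out by about 54 mm and locked in its next hole, and the job is handed in. I pinched the tube across the button to press it flush, then drew the tube out gently until the button popped out by itself. Then I let go and lifted clear.

- **Pull force:** the highest wrist reading while drawing was 9.6 N. It came when the tube stopped against the newly engaged button. I could only read the force between moves, so peaks within a move were not seen.
- **Distance:** the 54 mm is my estimate from how far the gripper travelled. The pictures at the start put the hole spacing at about 53 mm.
- **Last pictures:** both cameras show the button standing out of the next hole as far as it did at the start. The old hole is now empty further out.
- **Rest of the bench:** the screwdriver, tape and the board on the fixture look unmoved in the last scene close-up. I did not check the loose boards on the red pad or the cup again; the arm did not go near the cup and left the boards' side at height.
- **Disagreements:** the detectors gave wrong or weak positions for the button, and the tube-end position was about 25 mm off. I used pixel measurements instead. One image-shift check during the slide also failed, so I compared those pictures by eye. The tool tilted about 3.5° while pulling, with no visible effect.

The robot's clock stood at about 21 s before hand-in, against the 45 s limit.

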